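# Pin the swing-out pen tray of a desk

### The arm

A 6-joint arm with a two-finger parallel gripper is mounted at the origin on the work surface. World frame = base frame: x ahead of the robot, y to its left, z up, the work surface at z = 0. Lengths are in mm, angles in rad, forces in N, time in s.
With the tool pointing down it reaches from about 350 to 875 mm from the base axis. Payload 4.2 kg.
Tool frame: the origin (TCP) lies midway between the tips of the shut fingers; the grasp point (between the pads) lies 19 mm behind it (arm.grasp_offset is the distance from the TCP to the grasp point, in mm); z points along the fingers, y is the direction in which the jaws open and shut (so a half turn about z gives the same grasp; the last joint's range is limited). The gripper opens to 85 mm and grips with 20 to 120 N. Pads are 22 mm wide; open, the fingers measure 114 mm over their backs; the gripper's body (76 mm by 85 mm) begins 54 mm behind the grasp point. The pads swing forward as they close: fully open they stand 13 mm farther back than shut.
Start: joints at [0.259, 0.385, 0.008, 0, -1.194, -0.259], TCP at [624.979, 0.025, 211.012] pointing down, gripper open.
Joint ranges: [-3.14, 3.14], [-1.21, 2.06], [-1.07, 1.41], [-3.16, 2.05], [-2.99, -0.16], [-3.1, 3.1]. Speed limits (rad/s): [2.79, 2.79, 3.14, 3.14, 3.14, 3.14].

### API

Orientations are given as a unit quaternion [x, y, z, w].
In Python, from bench import arm gives the robot as it stands.
- The arm moves only by the tool move_arm, never from a script. Its argument "moves" is a list of rows, each an object with "gripper": the gripper's target within -1 to 1 (fully open at 1, half-way at 0, shut at -1); "xyz": the shift along the tool's x, y, z in cm, a list of three; "angular": the turn, a rotation vector about the tool's x, y, z in rad, a list of three. In form: [{"gripper": gripper, "xyz": [dx, dy, dz], "angular": [wx, wy, wz]}, ...]. A call has 1 to 10 rows; each row is the pose to reach, as a shift and turn from the pose commanded when the call began, along the tool's axes at that moment; what a row does not reach only later rows make up. A row lasts 1/8 s, in which the tool goes at most 62.5 mm and 10.7 degrees, less where a joint would pass 70% of its speed; a pose out of reach is approached as far as the arm can. A call with a gripper value outside its range is refused whole. The fingers move at their own pace and stop on an object; the grip force is fixed at half the most. Time passes only in rows, so rows that repeat a pose let the fingers close. It gives the time, the measured TCP pose, the force and the opening at its end, in the units of the state.
- arm.read_state(): the state, without advancing time (a new reading comes with each control period).
- arm.get_image(name): name is "scene" or "side" or "wrist"; returns (picture, depth): 400x640x3 uint8, blue, green, red; 400x640 float32, mm along the optical axis (not along the pixel's ray), 0 where there is no reading.
- arm.get_calibration(name): a dict with "camera_matrix" (3x3 intrinsics, pixels), "k1" (the pictures are not rectified: a ray, as slopes to the right and down, at radius r is drawn at 1 + k1 r^2 times it, then the intrinsics apply), "R" (3x3) and "t" (3): a world point X has camera coordinates R X + t. Camera axes: x right, y down, z forward; pixel columns grow to the right and rows downward; lengths in mm; the calibration is good to about 2 mm. A picture is of the moment at which its call begins: read the wrist's pose just before it. get_calibration takes no time and is no camera call; for the wrist camera it gives the pose at the moment of the call.
- arm.job_done(): hands the job in, once; it reports no verdict.
The state is a dict: "clock": time; "joints": joint angles; "joint_vel": joint speeds; "joint_efforts": joint torques, N m; "position": TCP position; "ee_rot": TCP orientation; "contact_force": force on the tool from outside, world axes, zero at the start; "wrist_torque": the same for the moment, N m; "gripper_width": finger opening in mm.
Only numpy, scipy, OpenCV 4.12 (cv2) and the standard library are available. Lean on these libraries where they do the work, as an engineer would, in place of code of your own. Each camera call takes 0.05 s, during which the arm holds its last target. There are 200 camera calls.

### The job

Swing the pen-tray arm in until its hole lies in line with the holes of the fork on the desk mount. Then take the ball-lock pin out of the wooden block and, with its side button squeezed in, slide it down through fork and arm until its collar sits on the fork; let go, so that the button springs out and the balls lock under the fork. The fork is some millimetres from where it was measured, so feel gently for the hole and the seat and never force the pin; leave the mug, stapler and tape roll alone.

Things in the scene. Friction and masses are not known exactly. Their poses are not given: they have to be found in the camera images.
- mount: fixed steel base bar on the desk; bolted on it an aluminium carriage with a pivot post and a fork: two level plates 44 x 44 x 10 mm on a web at their +x side, top faces nominally 56 and 80 mm above the desk, each with an upright 15 mm through hole, barely chamfered. Origin on the desk under the holes' nominal place, z up; pivot nominally at y = -160 mm
- fork_nominal (a point): nominal centre of the upper fork hole in the top face, 80 mm above the desk. The carriage (fork, pivot, swing arm) is shimmed as one: it all lies up to 6 mm from nominal along the mount's x, 6 mm along its y and 3 mm in height (not measured, differs each time; rigid, does not give). Find the true hole and seat by feel or sight
- pivot_nominal (a point): nominal centre of the swing arm's upright pivot at the height of the arm's top face, 68 mm above the desk; really shifted together with the fork (see fork_nominal). Gripping place of the arm: a black upright knob, diameter 22 mm, 235 mm from the pivot, nominally from 68 to 120 mm above the desk; a grey pen tray 90 mm square, walls 10 mm higher than the arm, begins 53 mm beyond it
- swing_arm (a joint): angle of the white swing arm (40 mm wide, 10 thick, passes between the fork plates) about its pivot, rad: 0 with its 17 mm hole, 160 mm from the pivot, in line with the true fork holes (arm along the mount's +y); positive counterclockwise from above, to the mount's -x; range -0.12 to 1.0, no stop at 0. Hinge friction 0.2 N m holds it; a pin nose drags it the last mm
- block: heavy fixed wooden block 130 x 60 x 66 mm, origin under its centre; the pin stands in its 24 mm through hole at x = -35 mm, with the collar resting on the block's top
- pin: loose ball-lock pin, about 0.16 kg, upright. Origin: centre of the underside of its collar (34 mm wide, 6 thick), z up. Head from 6 to 44 mm above it, 26 mm in y, back face at x = -16; button on +x. Shank below: 13 mm wide, 62 long, the last 6 tapering to 10. Two balls, 39 mm below the origin, stand out 3 mm at +-y and bar a 15 mm hole unless the button is pressed.
- pin_nose (a point): the tip of the pin's flat nose, 10 mm wide, 62 mm below the collar's underside
- pin_button (a joint): travel (m) of the pin's steel side button: 20 mm wide (y), 12 to 40 mm above the pin's origin, its face at x = +21 mm when out (0), +16 fully pressed (0.005). Spring 4 N at first, 9 N fully in: squeeze button and back face with 15 to 30 N; the head is then 32 mm wide, centred on the shank. The balls draw in and come out with it
- mug: white mug, 76 mm wide, 85 mm high; bystander, origin under its centre
- stapler: stapler 130 x 34 x 44 mm; bystander, origin under its centre
- tape_roll: clear tape roll, 84 mm across, 24 mm high; bystander, origin under its centre
Things that resemble listed ones, but are neither listed nor needed, are in the scene too. What is shaped like the pin but turquoise or yellow is not meant.

How it is judged:
By the outcome, as a careful person would: the job done as asked, in the order asked, and still so for the second after the job is handed in, with the robot touching nothing.
It also fails if it takes over 67 s, if anything falls off the work surface, if the arm or the gripper's body presses on something with over 40 N, if the wrist force passes 120 N, or if a joint passes its speed limit or range.

## Working session

There is one attempt and no reset: what is moved stays moved. The work goes in short steps, Python scripts to look and compute and a tool call to move; the robot and the scene stay as the last step left them, time stands still between calls to the robot, and variables do not carry over. Pictures are saved under pics/ and viewed, about 8 in all and at most 12, crops included, and the job is handed in when it is done.

Besides the shell and the picture viewer there is one more tool, called after "Request:" by a JSON object that holds its "op" and its "data", one argument or row to a line. move_arm: Moves the arm, as the interface text tells. Its arguments: {"type":"object","properties":{"moves":{"type":"array","items":{"type":"object","properties":{"gripper":{"type":"number"},"xyz":{"type":"array","items":{"type":"number"}},"angular":{"type":"array","items":{"type":"number"}}}}}},"required":["moves"]}

```bash
mkdir -p pics; ls
cat > h.py <<'E'
import numpy as np, cv2
from bench import arm
def cal(n):
    c=arm.get_calibration(n); return np.array(c["camera_matrix"]),c["k1"],np.array(c["R"]),np.array(c["t"]).ravel()
def ray(n,u,v,c=None):
    K,k1,R,t=c or cal(n)
    d=np.array([(u-K[0,2])/K[0,0],(v-K[1,2])/K[1,1]]); s=d.copy()
    for _ in range(20): s=d/(1+k1*(s@s))
    return -R.T@t, R.T@np.array([s[0],s[1],1.0])
def onz(n,u,v,z,c=None):
    o,d=ray(n,u,v,c); return o+d*(z-o[2])/d[2]
def cloud(n,D,c=None):
    K,k1,R,t=c or cal(n)
    v,u=np.indices(D.shape); x=(u-K[0,2])/K[0,0]; y=(v-K[1,2])/K[1,1]; a,b=x.copy(),y.copy()
    for _ in range(20):
        f=1+k1*(a*a+b*b); a,b=x/f,y/f
    P=np.stack([a*D,b*D,D],-1); W=(P-t)@R
    W[D<=0]=np.nan; return W
def proj(n,X,c=None):
    K,k1,R,t=c or cal(n); p=R@np.asarray(X,float)+t; s=p[:2]/p[2]; s=s*(1+k1*(s@s))
    return K[0,0]*s[0]+K[0,2],K[1,1]*s[1]+K[1,2]
E
python3 - <<'E'
from h import *
s=arm.read_state(); print(s)
for n in ["scene","side","wrist"]:
    c=cal(n); I,D=arm.get_image(n); np.savez(f"{n}0.npz",I=I,D=D,K=c[0],k1=c[1],R=c[2],t=c[3])
    cv2.imwrite(f"pics/{n}0.png",I); print(n,c[0].tolist(),c[1],(-c[2].T@c[3]).round(),c[2][2].round(2))
E
```

```text
pics
{'clock': 0.0, 'joints': array([ 2.58592211e-01,  3.85541891e-01,  6.60072563e-03, -4.86076233e-04,
       -1.19402123e+00, -2.58544903e-01]), 'joint_vel': array([ 0.0004897 , -0.00022054,  0.00066323,  0.00114465, -0.00033931,
        0.0008189 ]), 'joint_efforts': array([-9.55001960e-04, -3.92286408e+01,  1.88399577e+01,  4.18616563e+00,
       -4.72148502e-03,  8.27910434e-07]), 'position': array([6.24353961e+02, 3.55191464e-03, 2.09922598e+02]), 'ee_rot': array([-0.70705967,  0.70715302,  0.00073981, -0.0008226 ]), 'contact_force': array([-0.45434933, -0.24625815, -0.17389762]), 'wrist_torque': array([-0.00564347,  0.01889824,  0.01793786]), 'gripper_width': 85.37655781525328}
scene [[410.85566912232576, 0.0, 323.63095638853974], [0.0, 410.85566912232576, 198.14895432059586], [0.0, 0.0, 1.0]] 0.027932835112817248 [1280. -111.  829.] [-0.67  0.14 -0.73]
side [[382.6238665542001, 0.0, 314.8850643884911], [0.0, 382.6238665542001, 202.5444464374683], [0.0, 0.0, 1.0]] 0.022471504012636038 [ 385. -530.  819.] [ 0.2   0.59 -0.78]
wrist [[340.52213306538766, 0.0, 319.9417844182057], [0.0, 340.52213306538766, 196.83254867689553], [0.0, 0.0, 1.0]] -0.06503554093466905 [623. -82. 373.] [-0.    0.32 -0.95]
```

View pics/scene0.png

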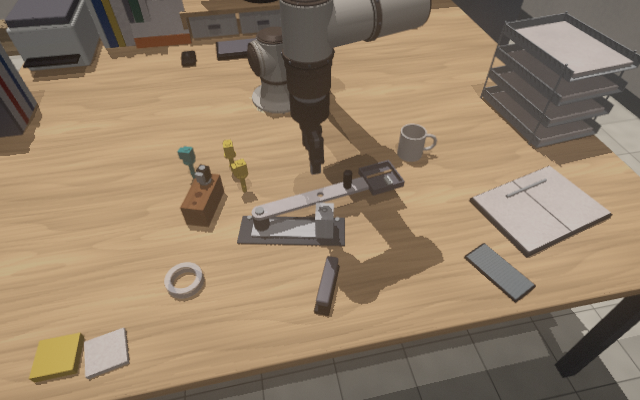

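View pics/side0.png

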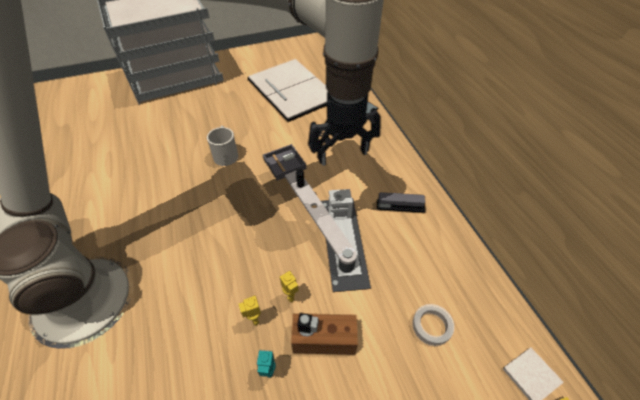

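The scene view shows the steel-headed pin in the block at (203,175). Things that could be taken for it are turquoise at (187,158) and yellow at (229,150) and (240,172). The mount bar spans (240–345,230), with the pivot at (260,220), fork at (325,220), knob at (347,180) and tray at (382,178). The side view agrees: pin at (308,322), pivot (347,258), fork (340,203). Next is a close crop to check that choice.

Run:
```python
from h import *
L=lambda n:(lambda z:(z["I"],z["D"],(z["K"],float(z["k1"]),z["R"],z["t"])))(np.load(f"{n}0.npz"))
S,Ds,cs=L("scene"); T,Dt,ct=L("side"); W,Dw,cw=L("wrist")
a=cv2.resize(S[135:235,160:293],(400,300),interpolation=cv2.INTER_CUBIC)
b=cv2.resize(T[280:370,230:350],(400,300),interpolation=cv2.INTER_CUBIC)
c=cv2.resize(S[150:255,230:370],(400,300),interpolation=cv2.INTER_CUBIC)
d=cv2.resize(W,(400,250)); d=cv2.copyMakeBorder(d,0,50,0,0,cv2.BORDER_CONSTANT)
cv2.imwrite("pics/c1.png",np.vstack([np.hstack([a,b]),np.hstack([c,d])]))
for n,D,cc,pts in [("scene",Ds,cs,dict(pinhead=(203,175),pivot=(260,210),forktop=(325,210),knob=(348,172),tray=(382,178),block=(203,205))),
  ("side",Dt,ct,dict(pin=(306,321),btn=(316,322),pivot=(347,253),fork=(341,195),knob=(300,172),tray=(285,160),hole=(331,328),block2=(349,328)))]:
    X=cloud(n,D,cc)
    for k,(u,v) in pts.items(): print(n,k,X[v,u].round(1))
```

```text
scene pinhead [ 470.4 -253.6  100.8]
scene pivot [ 593.8 -124.9   71. ]
scene forktop [625.2  31.7  67.7]
scene knob [557.9 105.6 119.5]
scene tray [541.8 205.8  62.3]
scene block [ 539.7 -262.7   63.5]
side pin [ 452.7 -261.1  111.9]
side btn [ 470.4 -267.8  108.3]
side pivot [ 591.5 -130.    76.5]
side fork [639.1  28.   81.1]
side knob [556.7 101.6 120.5]
side tray [544.9 208.3  65.4]
side hole [ 499.3 -274.3   68.1]
side block2 [ 532.5 -286.7   70.2]
```

View pics/c1.png

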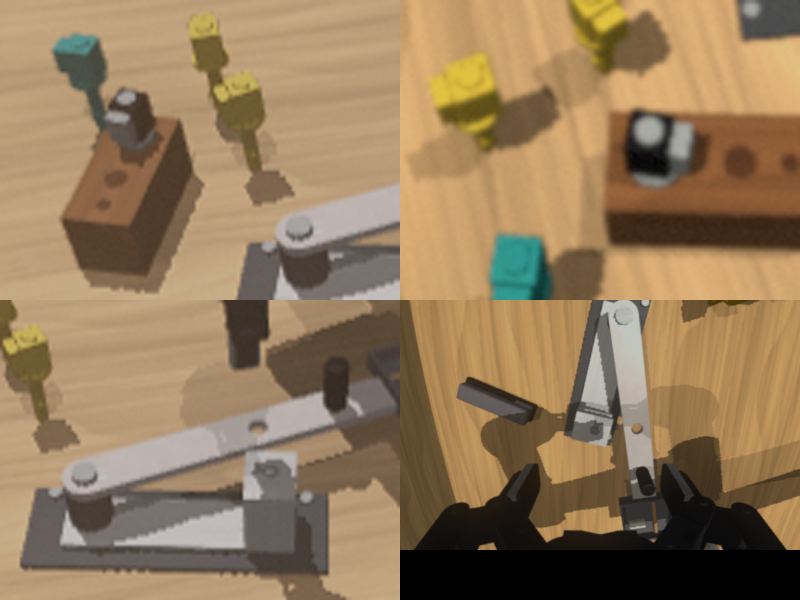

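Lower-left crop: the swing arm with its hole and knob, and the fork to its right. The pin with black head, steel button and grey collar is confirmed in the block, and its button faces along the row of block holes. Now I'll measure it all.

```bash
cat >> h.py <<'E'
def load(n,k=0):
    z=np.load(f"{n}{k}.npz"); return z["I"],z["D"],(z["K"],float(z["k1"]),z["R"],z["t"])
E
python3 - <<'E'
from h import *
W,Dw,cw=load("wrist")
for k,(u,v,z) in dict(fork=(315,208,80),armhole=(379,205,68),pivot=(358,27,76),knob=(391,285,120)).items():
    print(k,onz("w",u,v,z,cw).round(1), cloud("w",Dw,cw)[v,u].round(1))
# blob refinement: pin/block
for n in ["scene","side"]:
    I,D,c=load(n); X=cloud(n,D,c); z=X[...,2]
    hsv=cv2.cvtColor(I,cv2.COLOR_BGR2HSV)
    roi=(abs(X[...,0]-490)<110)&(abs(X[...,1]+270)<70)
    m=(roi&(abs(z-67)<5)).astype(np.uint8)
    P=X[m>0][:,:2].astype(np.float32); r=cv2.minAreaRect(P); print(n,"block top",len(P),r)
    h=roi&(z>100)&(z<118); print(n,"head",h.sum(),X[h].mean(0).round(1),X[h].min(0).round(1),X[h].max(0).round(1))
    f=(abs(X[...,0]-640)<45)&(abs(X[...,1]-30)<45)&(z>74)&(z<88)
    print(n,"fork",f.sum(),np.nanmedian(X[f],0).round(1),cv2.minAreaRect(X[f][:,:2].astype(np.float32)))
    a=(abs(X[...,0]-570)<90)&(abs(X[...,1]-0)<200)&(hsv[...,1]<40)&(hsv[...,2]>150)&(z>55)&(z<72)
    print(n,"arm",a.sum(),np.nanmedian(X[a],0).round(1),cv2.minAreaRect(X[a][:,:2].astype(np.float32)))
f=W[150:260,270:420]; cv2.imwrite("pics/w1.png",cv2.resize(f,(750,550),interpolation=cv2.INTER_CUBIC))
E
```

```text
fork [627.7  26.1  80. ] [628.1  35.1  55.5]
armhole [566.8  27.6  68. ] [ 5.542e+02  5.210e+01 -2.000e-01]
pivot [ 592.6 -126.8   76. ] [ 592.3 -127.2   73.3]
knob [561.8  82.4 120. ] [558.1  92.2 104.9]
scene block top 724 ((488.0325012207031, -267.9530944824219), (61.45476531982422, 133.0977020263672), 69.6151351928711)
scene head 127 [ 459.2 -256.   106.9] [ 381.  -288.6  100.5] [ 479.  -237.7  113.3]
scene fork 318 [641.6  26.1  78.9] ((638.0128784179688, 26.36452865600586), (43.89732360839844, 58.576690673828125), 76.97632598876953)
scene arm 1018 [577.3 -25.8  66.9] ((575.3177490234375, -9.89154052734375), (42.181888580322266, 275.3183288574219), 8.819684028625488)
side block top 1650 ((486.1915588378906, -269.589111328125), (62.17588806152344, 130.9364776611328), 69.5237808227539)
side head 270 [ 453.9 -259.2  109.2] [ 434.5 -274.4  100.3] [ 475.6 -239.2  115. ]
side fork 325 [635.4  23.6  80.5] ((635.5007934570312, 25.943878173828125), (45.275699615478516, 54.10246276855469), 75.38981628417969)
side arm 1271 [576.5 -32.5  68.7] ((587.814453125, -11.093276977539062), (68.3166732788086, 270.1702880859375), 9.244834899902344)
```

View pics/w1.png

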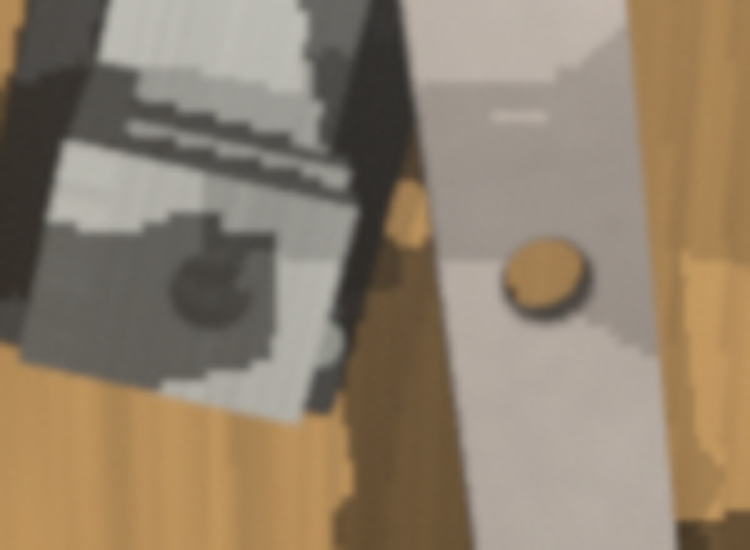

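Fork hole ≈ (631,26), arm pivot ≈ (592.6,−126.8), mount yaw ≈ −0.25, arm angle ≈ 0.40 rad, knob ≈ (556,105), pin ≈ (454,−257) at yaw ≈ −0.356. Next I grip the knob with the jaws across the arm.

Request:
{"op": "move_arm", "data": {
  "moves": [
    {"gripper": 1, "xyz": [-3, 2, 2], "angular": [0, 0, -0.08]},
    {"gripper": 1, "xyz": [-6, 4, 4], "angular": [0, 0, -0.157]},
    {"gripper": 1, "xyz": [-8.5, 5.6, 5], "angular": [0, 0, -0.157]},
    {"gripper": 1, "xyz": [-10.45, 6.8, 6.2], "angular": [0, 0, -0.157]},
    {"gripper": 1, "xyz": [-10.45, 6.8, 8.5], "angular": [0, 0, -0.157]},
    {"gripper": 1, "xyz": [-10.45, 6.8, 10.5], "angular": [0, 0, -0.157]},
    {"gripper": 1, "xyz": [-10.45, 6.8, 12.2], "angular": [0, 0, -0.157]},
    {"gripper": -1, "xyz": [-10.45, 6.8, 12.2], "angular": [0, 0, -0.157]},
    {"gripper": -1, "xyz": [-10.45, 6.8, 12.2], "angular": [0, 0, -0.157]},
    {"gripper": -1, "xyz": [-10.45, 6.8, 12.2], "angular": [0, 0, -0.157]}
  ]
}}

```text
clock: 1.4
position: [557.6, 104.7, 89.9]
ee_rot: [0.76, -0.649, 0.0, -0.001]
contact_force: [-0.1, -0.8, 1.1]
gripper_width: 32.2
```

Request:
{"op": "move_arm", "data": {
  "moves": [
    {"gripper": -1, "xyz": [0, 0, 0], "angular": [0, 0, 0]},
    {"gripper": -1, "xyz": [0, 0, 0], "angular": [0, 0, 0]},
    {"gripper": -1, "xyz": [0.03, -1.17, 0], "angular": [0, 0, 0.05]},
    {"gripper": -1, "xyz": [0.12, -2.35, 0], "angular": [0, 0, 0.1]},
    {"gripper": -1, "xyz": [0.26, -3.51, 0], "angular": [0, 0, 0.15]},
    {"gripper": -1, "xyz": [0.47, -4.67, 0], "angular": [0, 0, 0.2]},
    {"gripper": -1, "xyz": [0.73, -5.81, 0], "angular": [0, 0, 0.25]},
    {"gripper": -1, "xyz": [1.05, -6.94, 0], "angular": [0, 0, 0.3]},
    {"gripper": -1, "xyz": [1.42, -8.06, 0], "angular": [0, 0, 0.35]},
    {"gripper": -1, "xyz": [1.42, -8.06, 0], "angular": [0, 0, 0.35]}
  ]
}}

```text
clock: 2.65
position: [640.3, 102.8, 90.1]
ee_rot: [-0.636, 0.772, -0.001, 0.001]
contact_force: [0.9, -1.3, 4.3]
gripper_width: 19.4
```

Run:
```python
from h import *
s=arm.read_state(); print(s["clock"],s["position"],s["contact_force"],s["wrist_torque"],s["gripper_width"])
c=cal("wrist"); I,D=arm.get_image("wrist"); np.savez("wrist1.npz",I=I,D=D,K=c[0],k1=c[1],R=c[2],t=c[3])
p=proj("w",(631,26,80),c); q=proj("w",(592.6,-126.8,76),c); print(p,q)
u,v=map(int,p); cr=I[max(0,v-75):v+75,max(0,u-100):u+100]; print(max(0,u-100),max(0,v-75))
cv2.imwrite("pics/w2.png",cv2.resize(cr,None,fx=4,fy=4,interpolation=cv2.INTER_CUBIC))
```

```text
2.65 [640.31451473 102.83560178  90.0627515 ] [ 0.85569023 -1.32194616  4.27826997] [-0.37945986 -0.12595936  0.02375794] 19.36692251908545
(np.float64(306.6779819880898), np.float64(95.60449439191233)) (np.float64(324.23666735649516), np.float64(-268.0894794479103))
206 20
```

View pics/w2.png

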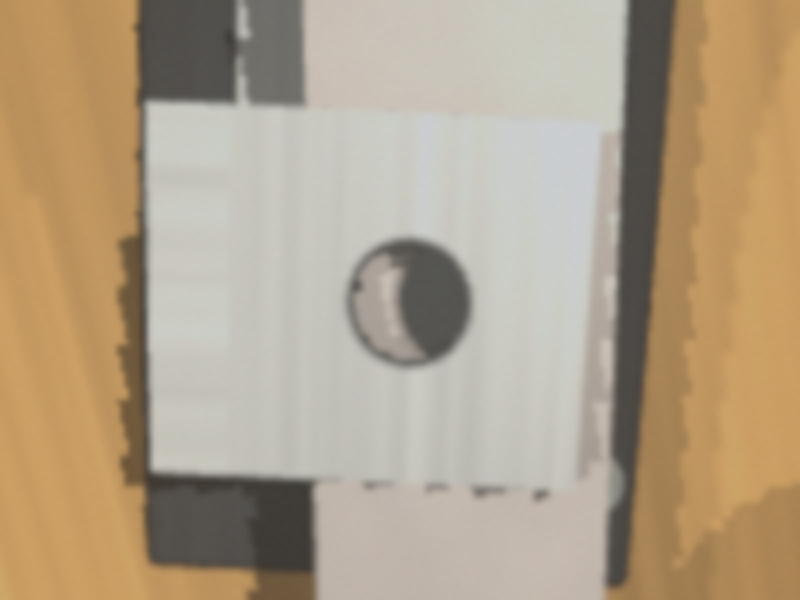

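The picture shows the fork hole, centre at crop (409,302), with the arm covering its left part and the arm-hole edge at x≈400. The arm still needs about 6.5 mm at the hole, or 0.042 rad.

Request:
{"op": "move_arm", "data": {
  "moves": [
    {"gripper": -1, "xyz": [0.01, -0.5, 0], "angular": [0, 0, 0.021]},
    {"gripper": -1, "xyz": [0.02, -0.98, 0], "angular": [0, 0, 0.042]},
    {"gripper": -1, "xyz": [0.02, -0.98, 0], "angular": [0, 0, 0.042]},
    {"gripper": -1, "xyz": [0.02, -0.98, 0], "angular": [0, 0, 0.042]}
  ]
}}

```text
clock: 3.2
position: [648.9, 100.9, 90.0]
ee_rot: [-0.62, 0.785, -0.001, 0.001]
contact_force: [0.0, -2.5, 5.0]
gripper_width: 19.3
```

Run:
```python
from h import *
s=arm.read_state(); print(s["clock"],s["position"],s["contact_force"],s["wrist_torque"],s["gripper_width"])
c=cal("wrist"); I,D=arm.get_image("wrist"); np.savez("wrist2.npz",I=I,D=D,K=c[0],k1=c[1],R=c[2],t=c[3])
p=proj("w",(631,26,80),c); print(p)
u,v=map(int,p); cr=I[v-50:v+50,u-66:u+67]; print(u-66,v-50)
cv2.imwrite("pics/w3.png",cv2.resize(cr,None,fx=6,fy=6,interpolation=cv2.INTER_CUBIC))
X=cloud("w",D,c); f=(np.hypot(X[...,0]-631,X[...,1]-26)<20)&(X[...,2]>70)&(X[...,2]<90); print("top z",np.median(X[f][:,2]),f.sum())
_,_,c1=load("wrist",1); print("hole from view1",onz("w",308.25,95.5,80,c1))
g=cv2.cvtColor(I,cv2.COLOR_BGR2GRAY)
for t in (90,110,130,150):
  m=(g<t).astype(np.uint8)
  n,l,st,ce=cv2.connectedComponentsWithStats(m)
  for i in range(1,n):
    if 100<st[i,4]<1200 and np.hypot(*(ce[i]-p))<25: print(t,st[i],ce[i].round(2),onz("w",*ce[i],80,c).round(2))
```

```text
3.2 [648.87634612 100.93452722  90.04846552] [ 0.00743069 -2.48000794  5.02673149] [-0.36936254 -0.10691857  0.03994385] 19.262388709715548
(np.float64(318.1583944414263), np.float64(95.98746397948955))
252 45
top z 80.6210309563366 4726
hole from view1 [630.23264367  26.10045804  80.        ]
90 [308  82  25  28 539] [320.04  94.57] [629.95  25.56  80.  ]
110 [306  81  28  30 636] [320.03  94.74] [629.97  25.64  80.  ]
130 [305  80  30  32 736] [319.49  95.3 ] [630.29  25.83  80.  ]
150 [304  80  32  32 798] [319.4   95.52] [630.35  25.93  80.  ]
```

View pics/w3.png

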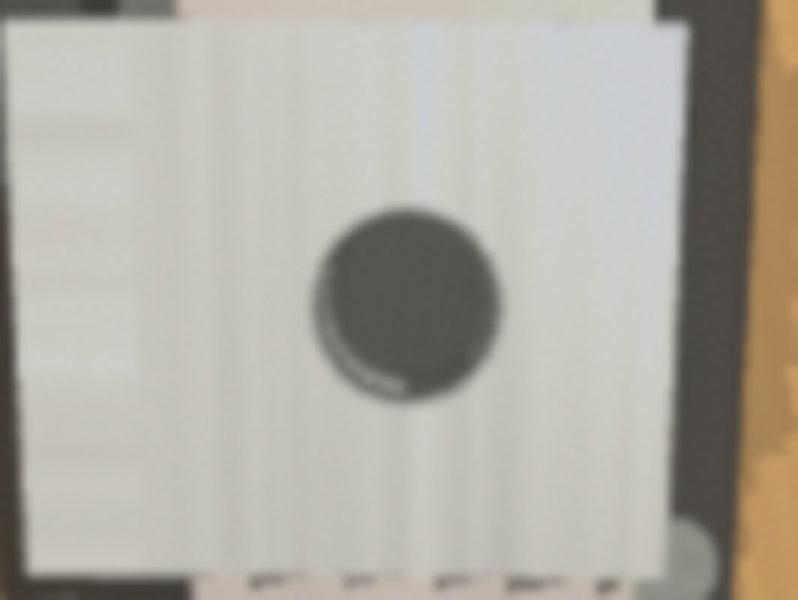

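The holes are in line, with a concentric dark disc at crop (407,305). Fork hole by sight: ≈ (630.3,25.9), top at about 80.6. I release the knob, lift and go to the pin.

Request:
{"op": "move_arm", "data": {
  "moves": [
    {"gripper": 1, "xyz": [0, 0, 0], "angular": [0, 0, 0]},
    {"gripper": 1, "xyz": [0, 0, 0], "angular": [0, 0, 0]},
    {"gripper": 1, "xyz": [0, 0, 0], "angular": [0, 0, 0]},
    {"gripper": 1, "xyz": [0, 0, -3], "angular": [0, 0, 0]},
    {"gripper": 1, "xyz": [0, 0, -7], "angular": [0, 0, 0]},
    {"gripper": 1, "xyz": [0, 0, -11], "angular": [0, 0, 0]},
    {"gripper": 1, "xyz": [4, 1.1, -11], "angular": [0, 0, 0.03]},
    {"gripper": 1, "xyz": [9, 2.4, -11], "angular": [0, 0, 0.06]},
    {"gripper": 1, "xyz": [14, 3.8, -11], "angular": [0, 0, 0.09]},
    {"gripper": 1, "xyz": [19, 5.2, -11], "angular": [0, 0, 0.12]}
  ]
}}

```text
clock: 4.5
position: [552.4, -72.8, 198.8]
ee_rot: [-0.571, 0.821, 0.0, -0.0]
contact_force: [0.2, -0.3, -0.1]
gripper_width: 85.2
```

```bash
cat >> h.py <<'E'
def totool(w,s=None):  # world shift mm -> tool axes cm
    from scipy.spatial.transform import Rotation as Ro
    s=s or arm.read_state(); return (Ro.from_quat(s["ee_rot"]).inv().apply(w)/10).round(3)
def yaw(s=None):
    s=s or arm.read_state(); q=np.array(s["ee_rot"]); q=q*np.sign(q[1]); return 2*(np.arctan2(-q[0],q[1])-np.pi/4)
E
python3 - <<'E'
from h import *
s=arm.read_state(); print(s["clock"],s["position"],yaw(s),s["contact_force"]); print(totool([454-s["position"][0],-257-s["position"][1],195-s["position"][2]],s))
E
```

```text
4.5 [552.44353041 -72.76717027 198.8225435 ] -0.3554471496988518 [ 0.15806478 -0.3150902  -0.08091415]
[20.698  2.817  0.383]
```

Request:
{"op": "move_arm", "data": {
  "moves": [
    {"gripper": 1, "xyz": [5, 0.7, 0.1], "angular": [0, 0, 0]},
    {"gripper": 1, "xyz": [10, 1.4, 0.2], "angular": [0, 0, 0]},
    {"gripper": 1, "xyz": [15, 2.1, 0.3], "angular": [0, 0, 0]},
    {"gripper": 1, "xyz": [19, 2.6, 0.4], "angular": [0, 0, 0]},
    {"gripper": 1, "xyz": [20.7, 2.8, 0.4], "angular": [0, 0, 0]},
    {"gripper": 1, "xyz": [20.7, 2.8, 0.4], "angular": [0, 0, 0]}
  ]
}}

```text
clock: 5.25
position: [455.1, -256.5, 194.9]
ee_rot: [-0.57, 0.821, 0.0, 0.0]
contact_force: [-0.3, 0.5, -0.2]
gripper_width: 85.5
```

Run:
```python
from h import *
s=arm.read_state(); print(s["clock"],s["position"],yaw(s),s["contact_force"])
c=cal("wrist"); I,D=arm.get_image("wrist"); np.savez("wrist3.npz",I=I,D=D,K=c[0],k1=c[1],R=c[2],t=c[3])
p=proj("w",(454,-257,110),c); print(p)
u,v=map(int,p); u0,v0=max(0,u-133),max(0,v-100); print(u0,v0)
cv2.imwrite("pics/w4.png",cv2.resize(I[v0:v0+200,u0:u0+266],None,fx=3,fy=3,interpolation=cv2.INTER_CUBIC))
X=cloud("w",D,c); z=X[...,2]; roi=(np.hypot(X[...,0]-454,X[...,1]+257)<60)
for lo,hi in [(107,113),(103,109),(68,75),(63,68)]:
  f=roi&(z>lo)&(z<hi); P=X[f]
  if len(P)>20: print(lo,hi,len(P),np.median(P[:,2]).round(1),cv2.minAreaRect(P[:,:2].astype(np.float32)))
```

```text
5.25 [ 455.05529627 -256.52277574  194.88842791] -0.3566654869228487 [-0.26703864  0.48013866 -0.22251134]
(np.float64(320.22418609690635), np.float64(195.81886730213847))
187 95
107 113 1087 110.4 ((454.5355224609375, -260.3017578125), (26.083444595336914, 36.32855987548828), 61.24076461791992)
103 109 485 106.4 ((454.8370056152344, -260.4843444824219), (26.123563766479492, 37.0205192565918), 61.12653350830078)
68 75 181 71.7 ((464.7430419921875, -270.1065979003906), (53.0172119140625, 85.83509063720703), 81.50896453857422)
63 68 4470 66.4 ((466.9362487792969, -264.49481201171875), (60.45820999145508, 90.38224792480469), 69.33343505859375)
```

View pics/w4.png

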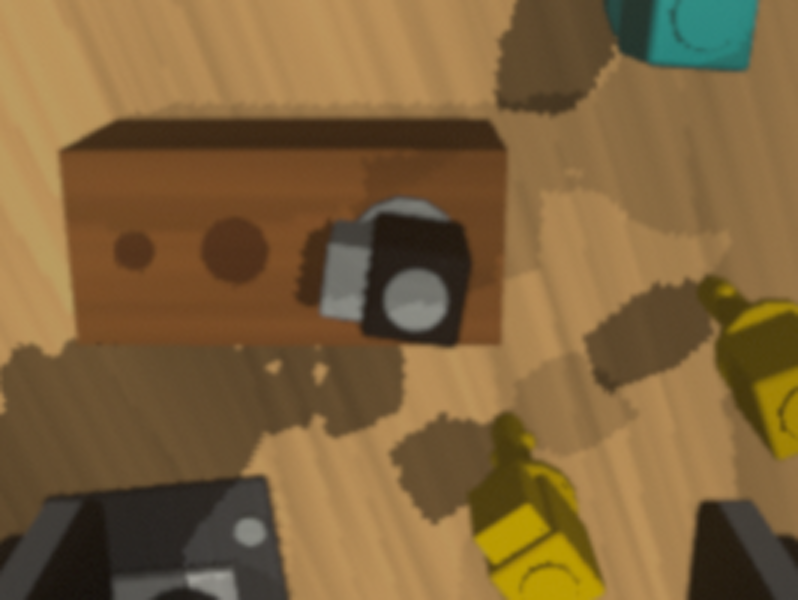

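The picture shows the pin head at crop (400,280), black with its button to the left, turned about −0.5 rad. Two yellow decoys stand at lower right, (540,540) and (770,370). I check that they clear the fingers.

Run:
```python
from h import *
I,D,c=load("wrist",3); X=cloud("w",D,c); h=cv2.cvtColor(I,cv2.COLOR_BGR2HSV)
for nm,lo,hi in [("yellow",20,33),("turq",80,100)]:
  m=((h[...,0]>=lo)&(h[...,0]<=hi)&(h[...,1]>180)&(h[...,2]>40)).astype(np.uint8)
  n,l,st,ce=cv2.connectedComponentsWithStats(m)
  for i in range(1,n):
    if st[i,4]>150:
      P=X[(l==i)]; P=P[np.isfinite(P[:,0])]; print(nm,ce[i].round(),len(P),P.min(0).round(),P.max(0).round(),P[P[:,2]>P[:,2].max()-8].mean(0).round())
      d=P[:,:2]-[452.3,-259.1]; a=np.array([np.cos(-.5),np.sin(-.5)]); b=np.array([-a[1],a[0]]); print("  along jaw",(d@a).min().round(),(d@a).max().round(),"across",(d@b).min().round(),(d@b).max().round())
s=arm.read_state(); print(totool(np.array([452.3,-259.1,100])-s["position"],s))
```

```text
yellow [452. 218.] 2269 [ 316. -206.    1.] [ 375. -118.  110.] [ 358. -191.  106.]
  along jaw -187.0 -97.0 across -3.0 58.0
yellow [364. 272.] 1887 [ 429. -187.    0.] [462. -68. 110.] [ 445. -165.  106.]
  along jaw -85.0 -31.0 across 58.0 172.0
[0.411 0.189 9.492]
```

Request:
{"op": "move_arm", "data": {
  "moves": [
    {"gripper": 1, "xyz": [0.41, 0.19, 2], "angular": [0, 0, 0.143]},
    {"gripper": 1, "xyz": [0.41, 0.19, 5], "angular": [0, 0, 0.143]},
    {"gripper": 1, "xyz": [0.41, 0.19, 8], "angular": [0, 0, 0.143]},
    {"gripper": 1, "xyz": [0.41, 0.19, 10.5], "angular": [0, 0, 0.143]},
    {"gripper": 1, "xyz": [0.41, 0.19, 12], "angular": [0, 0, 0.143]},
    {"gripper": 1, "xyz": [0.41, 0.19, 12], "angular": [0, 0, 0.143]}
  ]
}}

```text
clock: 6.05
position: [452.1, -258.5, 74.2]
ee_rot: [-0.512, 0.859, 0.001, -0.001]
contact_force: [-0.0, 0.5, 0.9]
gripper_width: 85.4
```

Request:
{"op": "move_arm", "data": {
  "moves": [
    {"gripper": -1, "xyz": [0, 0, 0], "angular": [0, 0, 0]},
    {"gripper": -1, "xyz": [0, 0, 0], "angular": [0, 0, 0]},
    {"gripper": -1, "xyz": [0, 0, 0], "angular": [0, 0, 0]},
    {"gripper": -1, "xyz": [0, 0, 0], "angular": [0, 0, 0]},
    {"gripper": -1, "xyz": [0, 0, 0], "angular": [0, 0, 0]}
  ]
}}

```text
clock: 6.68
position: [452.0, -259.3, 77.3]
ee_rot: [-0.511, 0.859, -0.0, 0.0]
contact_force: [-4.2, 2.9, 11.8]
gripper_width: 28.6
```

Request:
{"op": "move_arm", "data": {
  "moves": [
    {"gripper": -1, "xyz": [0, 0, -0.5], "angular": [0, 0, 0]},
    {"gripper": -1, "xyz": [0, 0, -1.5], "angular": [0, 0, 0]},
    {"gripper": -1, "xyz": [0, 0, -3], "angular": [0, 0, 0]},
    {"gripper": -1, "xyz": [0, 0, -4.5], "angular": [0, 0, 0]},
    {"gripper": -1, "xyz": [0, 0, -6], "angular": [0, 0, 0]},
    {"gripper": -1, "xyz": [0, 0, -8], "angular": [0, 0, 0]},
    {"gripper": -1, "xyz": [0, 0, -10], "angular": [0, 0, 0]},
    {"gripper": -1, "xyz": [0, 0, -10.5], "angular": [0, 0, 0]},
    {"gripper": -1, "xyz": [0, 0, -10.5], "angular": [0, 0, 0]}
  ]
}}

```text
clock: 7.8
position: [452.1, -259.0, 180.1]
ee_rot: [-0.511, 0.86, 0.0, 0.0]
contact_force: [-0.0, -0.3, -1.1]
gripper_width: 28.1
```

Run:
```python
from h import *
s=arm.read_state(); print(s["clock"],s["position"],yaw(s),s["contact_force"],s["wrist_torque"],s["gripper_width"])
ims=[]
for n,k in [("wrist",4),("side",4),("scene",4)]:
    c=cal(n); I,D=arm.get_image(n); np.savez(f"{n}{k}.npz",I=I,D=D,K=c[0],k1=c[1],R=c[2],t=c[3])
    p=proj(n,np.array(s["position"])-[0,0,20],c); u,v=map(int,p); print(n,p)
    hw=60 if n!="wrist" else 100
    u0,v0=max(0,u-hw),min(max(0,v-hw),400-2*hw); print(u0,v0)
    ims.append(cv2.resize(I[v0:v0+2*hw,u0:u0+2*hw],(400,400),interpolation=cv2.INTER_CUBIC))
cv2.imwrite("pics/w5.png",np.hstack(ims[:2]))
```

```text
7.8 [ 452.05740439 -259.033805    180.13215086] -0.49815689559354315 [-0.00591705 -0.31555854 -1.05626079] [ 0.00582514  0.07128199 -0.05451889] 28.129701942387875
wrist (np.float64(319.1523870103652), np.float64(231.8953584866895))
219 131
side (np.float64(304.5503070000143), np.float64(309.8027989558317))
244 249
scene (np.float64(195.38913835627892), np.float64(152.97972631558488))
135 92
```

View pics/w5.png

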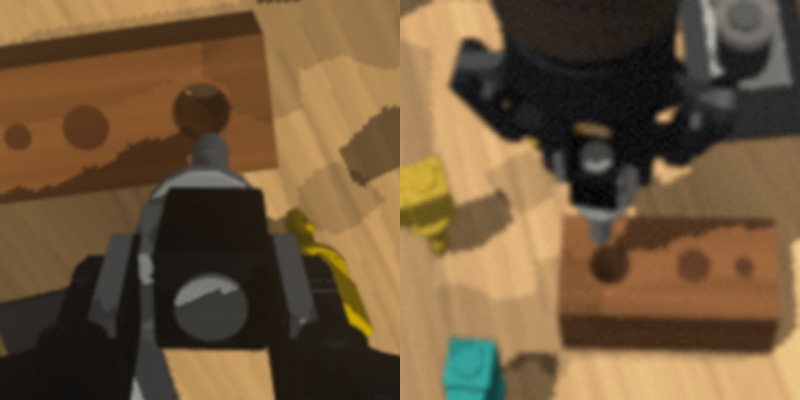

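Run:
```python
from h import *
s=arm.read_state(); p=np.array(s["position"]); print(totool([178.2,284.9,-12],s))
for n in ["wrist","side","scene"]:
    I,D,c=load(n,4); print(n,"nose",np.round(proj(n,p-[0,0,72.9],c),1),"origin",np.round(proj(n,p-[0,0,10.9],c),1))
I,D,c=load("wrist",4); print(cv2.cvtColor(I,cv2.COLOR_BGR2GRAY)[194:222:3,300:346].tolist())
```

```text
[-33.542  -2.042   1.187]
wrist nose [320.1 201.4] origin [319.9 237.5]
side nose [305.2 321.3] origin [304.1 308. ]
scene nose [200.3 168.8] origin [194.6 150.3]
[[94, 95, 95, 94, 94, 92, 86, 76, 62, 50, 44, 43, 43, 43, 46, 48, 48, 48, 49, 46, 48, 47, 46, 44, 45, 44, 43, 42, 42, 44, 52, 64, 77, 85, 88, 89, 90, 89, 89, 88, 89, 89, 89, 87, 89, 89], [91, 91, 90, 90, 88, 85, 76, 69, 59, 51, 44, 41, 40, 38, 38, 39, 42, 45, 47, 48, 48, 49, 53, 55, 57, 55, 54, 54, 62, 73, 82, 87, 87, 89, 88, 88, 88, 89, 90, 89, 90, 89, 90, 90, 90, 89], [76, 70, 62, 56, 53, 51, 50, 52, 51, 50, 50, 50, 49, 47, 47, 45, 44, 47, 48, 53, 57, 61, 62, 64, 66, 68, 69, 71, 74, 77, 81, 86, 89, 89, 89, 89, 89, 89, 90, 90, 90, 90, 91, 90, 91, 91], [51, 51, 49, 50, 50, 50, 50, 51, 50, 51, 52, 51, 51, 52, 51, 52, 53, 53, 55, 57, 60, 62, 63, 65, 67, 68, 71, 71, 72, 73, 73, 76, 80, 85, 89, 90, 89, 89, 89, 89, 90, 88, 89, 89, 90, 89], [50, 51, 52, 50, 50, 50, 51, 50, 50, 50, 50, 49, 50, 50, 52, 51, 51, 53, 54, 59, 62, 67, 72, 74, 75, 76, 75, 73, 73, 73, 73, 73, 75, 82, 87, 89, 89, 89, 89, 90, 89, 91, 89, 89, 89, 90], [48, 4
[... 292 characters left out ...]
 72, 74, 73, 72, 75, 85, 90, 92, 93, 93, 93, 92, 92, 91, 92, 91, 92, 91], [52, 53, 53, 53, 52, 53, 53, 54, 54, 57, 59, 63, 66, 70, 74, 76, 76, 77, 78, 78, 79, 79, 79, 81, 81, 81, 82, 82, 81, 78, 75, 75, 75, 80, 86, 88, 89, 89, 89, 89, 89, 88, 89, 89, 91, 93], [51, 51, 52, 54, 57, 61, 64, 71, 81, 93, 105, 113, 119, 121, 124, 125, 126, 127, 129, 130, 129, 130, 131, 130, 130, 131, 131, 131, 131, 129, 125, 114, 102, 92, 84, 81, 81, 84, 91, 104, 122, 142, 155, 160, 162, 162], [58, 69, 84, 96, 106, 111, 115, 118, 120, 120, 119, 119, 120, 120, 120, 119, 120, 121, 120, 120, 120, 120, 121, 121, 121, 120, 121, 121, 121, 121, 120, 122, 122, 124, 126, 127, 124, 118, 108, 97, 92, 99, 121, 143, 159, 165]]
```

Request:
{"op": "move_arm", "data": {
  "moves": [
    {"gripper": -1, "xyz": [-4, -0.25, 0], "angular": [0, 0, 0]},
    {"gripper": -1, "xyz": [-8.5, -0.5, 0], "angular": [0, 0, 0]},
    {"gripper": -1, "xyz": [-13, -0.8, 0], "angular": [0, 0, 0]},
    {"gripper": -1, "xyz": [-17.5, -1.05, 0], "angular": [0, 0, 0]},
    {"gripper": -1, "xyz": [-22, -1.3, 0], "angular": [0, 0, 0]},
    {"gripper": -1, "xyz": [-26.5, -1.6, 0], "angular": [0, 0, 0]},
    {"gripper": -1, "xyz": [-30.5, -1.85, 0], "angular": [0, 0, 0]},
    {"gripper": -1, "xyz": [-33, -2, 0.5], "angular": [0, 0, 0]},
    {"gripper": -1, "xyz": [-33.54, -2.04, 1.2], "angular": [0, 0, 0]},
    {"gripper": -1, "xyz": [-33.54, -2.04, 1.2], "angular": [0, 0, 0]}
  ]
}}

```text
clock: 9.2
position: [629.2, 25.2, 166.4]
ee_rot: [-0.511, 0.86, 0.001, -0.002]
contact_force: [0.2, -0.5, -2.3]
gripper_width: 28.5
```

Run:
```python
from h import *
s=arm.read_state(); p=np.array(s["position"]); print(s["clock"],p,yaw(s),s["contact_force"],s["wrist_torque"],s["gripper_width"])
ims=[]
for n,k,hw,f in [("wrist",5,50,5.5),("side",5,24,5.5),("scene",5,24,5.5)]:
    c=cal(n); I,D=arm.get_image(n); np.savez(f"{n}{k}.npz",I=I,D=D,K=c[0],k1=c[1],R=c[2],t=c[3])
    print(n,"nose",np.round(proj(n,p-[0,0,72.9],c),1),"hole",np.round(proj(n,[630.3,25.9,80.6],c),1))
    u,v=map(int,proj(n,[630.3,25.9,80.6],c)); u0,v0=u-hw,v-hw; print(u0,v0)
    ims.append(cv2.resize(I[v0:v0+2*hw,u0:u0+2*hw],(550,550) if n=="wrist" else (275,275),interpolation=cv2.INTER_CUBIC))
cv2.imwrite("pics/w6.png",np.hstack([ims[0],np.vstack(ims[1:])[:550]]))
```

```text
9.2 [629.16685757  25.20084803 166.39033441] -0.49836161209120244 [ 0.23931612 -0.46992348 -2.29300068] [-0.04534545  0.00380521  0.00469978] 28.459003384472528
wrist nose [319.1 202.3] hole [318.3 198.3]
268 148
side nose [337.9 193.7] hole [338.  196.7]
314 172
scene nose [322.7 204.6] hole [323.1 208.4]
299 184
```

View pics/w6.png

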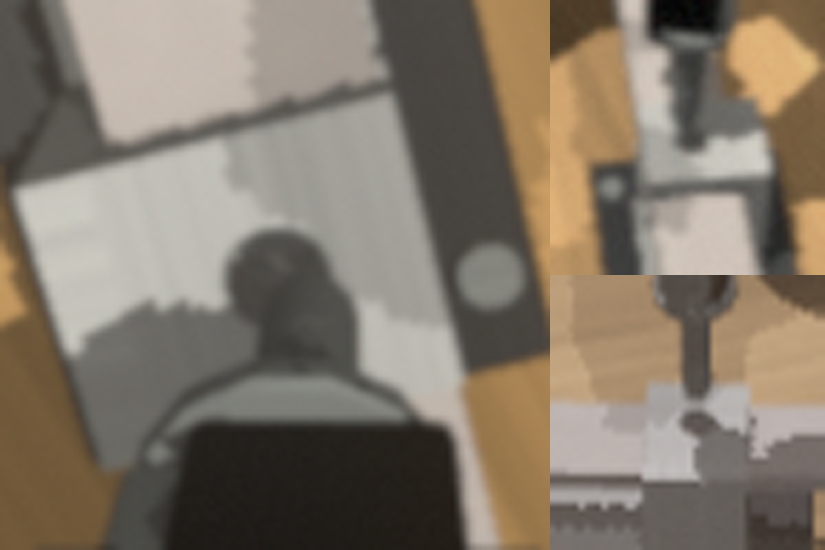

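The wrist crop shows the hole at (278,277) and the shank centred at x≈307, so the nose is about 3 mm to −x of the pin from nominal. I check with depth slices whether that is tilt or offset.

Run:
```python
from h import *
I,D,c=load("wrist",5); X=cloud("w",D,c); tcp=np.array([629.17,25.2,166.39]); y=-.498
a=np.array([np.cos(y),np.sin(y)]); b=np.array([-a[1],a[0]])
d=X[...,:2]-tcp[:2]; j=d@a; q=d@b; z=X[...,2]
near=(np.hypot(j,q)<26)&(z>88)&(z<205)
for lo in list(range(88,156,6))+list(range(156,204,4)):
    f=near&(z>=lo)&(z<lo+6)
    if f.sum()>5: print(lo,f.sum(),"jaw",np.percentile(j[f],[2,50,98]).round(1),"across",np.percentile(q[f],[2,50,98]).round(1))
# silhouette edges of shank per row in grey image, and pad edges
g=cv2.GaussianBlur(cv2.cvtColor(I,cv2.COLOR_BGR2GRAY),(3,3),0)
m=near&(z<152)
for v in range(196,250,3):
    u=np.where(m[v])[0]; 
    if len(u): print(v,u.min(),u.max(),"z",z[v,u].min().round(),z[v,u].max().round())
```

```text
94 11 jaw [-8.4 -4.2  0.6] across [-6.2 -5.2 -3.4]
100 47 jaw [-9.1 -2.8  2.3] across [-6.3 -5.3 -1.3]
106 53 jaw [-8.9 -3.4  2.8] across [-6.3 -5.4 -0.6]
112 54 jaw [-8.7 -3.   3.3] across [-6.4 -5.5 -0.7]
118 56 jaw [-7.9 -2.9  2.7] across [-6.4 -5.3 -2.7]
124 41 jaw [-6.7 -2.5  1.5] across [-6.2 -5.7 -4. ]
154 111 jaw [-12.4   1.6  13.8] across [-16.4 -14.5  -7.6]
156 404 jaw [-11.5   1.6  13.6] across [-16.4 -13.6  -6.8]
160 430 jaw [-13.7  -0.   13. ] across [-16.2 -12.8  -6.8]
164 237 jaw [-15.7  -3.1  13.1] across [-13.1 -12.6  -9.3]
168 285 jaw [-15.5  -1.   14.7] across [-13.  -12.5  -9.3]
172 308 jaw [-15.3  -0.5  14.6] across [-13.1 -12.4  -9.3]
176 340 jaw [-15.   -0.   14.8] across [-13.1 -12.5  -9.1]
180 362 jaw [-15.1  -1.   14.6] across [-13.1 -12.5  -9. ]
184 354 jaw [-14.7  -1.   13.1] across [-13.1 -12.4  -9.4]
188 467 jaw [-19.7  -0.5  18.7] across [-13.1 -12.5  -9.1]
192 960 jaw [-22.5   8.7  22.5] across [-13.  -12.1   8.9]
196 3078 jaw [-19.7  -1.4  19.5] across [-12.8  -4.2  12.4]
200 1853 jaw [-20.9  -3.9  21.9] across [-12.7  -2.2  10.7]
199 318 329 z 100.0 105.0
202 316 331 z 102.0 111.0
205 315 332 z 103.0 117.0
208 315 332 z 109.0 123.0
211 314 332 z 113.0 128.0
214 331 332 z 120.0 125.0
```

The slices show the pin tilted about 0.055 rad in the jaws, nose to −x, with no tilt across. I tilt the tool to bring the pin upright, correct the offset, and measure again.

Request:
{"op": "move_arm", "data": {
  "moves": [
    {"gripper": -1, "xyz": [-0.1, -0.07, 0], "angular": [0.025, 0, 0]},
    {"gripper": -1, "xyz": [-0.1, -0.07, 0], "angular": [0.055, 0, 0]},
    {"gripper": -1, "xyz": [-0.1, -0.07, 0], "angular": [0.055, 0, 0]},
    {"gripper": -1, "xyz": [-0.1, -0.07, 0], "angular": [0.055, 0, 0]}
  ]
}}

```text
clock: 9.85
position: [631.4, 26.2, 168.4]
ee_rot: [-0.511, 0.859, -0.024, 0.014]
contact_force: [0.3, -0.5, -1.5]
gripper_width: 28.5
```

```bash
cat > sl.py <<'E'
from h import *
import sys
k=int(sys.argv[1]); s=arm.read_state(); tcp=np.array(s["position"]); print(s["clock"],tcp,s["ee_rot"],s["contact_force"],s["gripper_width"])
c=cal("wrist"); I,D=arm.get_image("wrist"); np.savez(f"wrist{k}.npz",I=I,D=D,K=c[0],k1=c[1],R=c[2],t=c[3])
X=cloud("w",D,c); y=yaw(s); a=np.array([np.cos(y),np.sin(y)]); b=np.array([-a[1],a[0]])
d=X[...,:2]-tcp[:2]; j=d@a; q=d@b; z=X[...,2]; near=(np.hypot(j,q)<26)&(z>86)&(z<190)
R=[]
for lo in list(range(90,136,4))+[164,170,176]:
    f=near&(z>=lo)&(z<lo+4)
    if f.sum()>15:
        p=np.percentile(j[f],[3,97]); w=p.mean()*a+(np.percentile(q[f],3)+(6.5 if lo<140 else 13))*b+tcp[:2]; R.append((lo+2,*w)); print(lo,f.sum(),p.round(1),p.mean().round(2),np.percentile(q[f],3).round(1),w.round(1))
hole=onz("w",*map(float,sys.argv[2:4]),80.6,c) if len(sys.argv)>3 else None; print("hole",hole)
E
python3 sl.py 6
python3 - <<'E'
from h import *
I,D,c=load("wrist",6); u,v=map(int,proj("w",[630.3,25.9,80.6],c)); print(u-45,v-40)
cv2.imwrite("pics/w7.png",cv2.resize(I[v-40:v+40,u-45:u+45],None,fx=7,fy=7,interpolation=cv2.INTER_CUBIC))
E
```

```text
9.85 [631.40039338  26.18295305 168.39790711] [-0.51078327  0.859264   -0.02366378  0.01434757] [ 0.3256471  -0.53538478 -1.51436145] 28.497350177083263
102 30 [-5.4  6.2] 0.41 -6.3 [631.8  26.1]
106 36 [-5.4  5.7] 0.15 -6.2 [631.7  26.4]
110 32 [-5.5  6.2] 0.35 -6.1 [631.9  26.4]
114 36 [-5.6  6. ] 0.16 -6.2 [631.7  26.4]
118 38 [-5.7  5.6] -0.05 -6.3 [631.5  26.4]
122 40 [-5.1  5.3] 0.11 -6.3 [631.6  26.3]
126 31 [-4.7  3.8] -0.42 -6.0 [631.2  26.8]
164 182 [-14.8  13.5] -0.65 -15.9 [629.5  24. ]
170 192 [-15.   14.1] -0.45 -13.0 [631.   26.4]
176 214 [-15.6  14. ] -0.82 -13.1 [630.7  26.5]
hole None
281 154
```

View pics/w7.png

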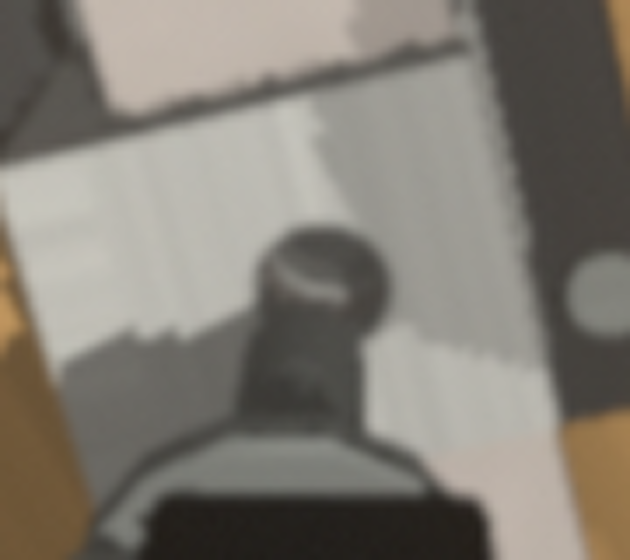

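Run:
```python
from h import *
I,D,c=load("wrist",6)
for x,y in [(258,285),(390,285),(323,225),(323,288)]: print(onz("w",281+x/7-.5,154+y/7-.5,80.6,c).round(2))
print("hole px",proj("w",[630.3,25.9,80.6],c),"nose px",proj("w",[631.9,26.3,95.5],c))
# edge circle fit: radial rays on upper half
g=cv2.GaussianBlur(cv2.cvtColor(I,cv2.COLOR_BGR2GRAY).astype(np.float32),(3,3),0)
P=[]
for t in np.deg2rad(np.arange(-175,-4,6)):
    r=np.arange(4,15,.25); xs=326.6+r*np.cos(t); ys=194.7+r*np.sin(t)
    pr=cv2.remap(g,xs.astype(np.float32)[None],ys.astype(np.float32)[None],1)[0]; i=np.argmax(np.diff(pr))
    P.append(onz("w",xs[i],ys[i],80.6,c)[:2])
P=np.array(P); from scipy.optimize import least_squares
r=least_squares(lambda p:np.hypot(*(P-p[:2]).T)-p[2],[630,26,7.5],loss="soft_l1",f_scale=.3); print(r.x,np.abs(r.fun).round(1))
s=arm.read_state(); print(totool([1,0,0],s),totool([0,1,0],s),totool([0,0,-1],s))
```

```text
[636.58  22.06  80.6 ]
[623.61  28.82  80.6 ]
[626.91  19.29  80.6 ]
[630.35  25.7   80.6 ]
hole px (np.float64(326.81736901533174), np.float64(194.83004892025636)) nose px (np.float64(324.3978962191905), np.float64(202.53847346097035))
[630.44438614  25.93397349   7.29409103] [0.4 0.  0.  0.2 0.4 0.1 0.2 0.  0.2 0.1 0.1 0.1 0.4 0.2 0.  0.  0.2 0.4
 0.1 0.1 0.3 0.2 0.2 0.1 0.  0.  0.1 0.1 0. ]
[-0.048 -0.088  0.005] [-0.088  0.048 -0.003] [0.    0.006 0.1  ]
```

Hole fit: (630.4,25.9), and the nose is at ≈ (631.8,26.3). I correct by (−1.4,−0.4) mm, trim the tilt slightly, and descend towards the hole.

Request:
{"op": "move_arm", "data": {
  "moves": [
    {"gripper": -1, "xyz": [0.1, 0.05, 0], "angular": [-0.01, 0, 0]},
    {"gripper": -1, "xyz": [0.1, 0.05, 0], "angular": [-0.01, 0, 0]},
    {"gripper": -1, "xyz": [0.1, 0.09, 0.6], "angular": [-0.01, 0, 0]},
    {"gripper": -1, "xyz": [0.1, 0.12, 1.2], "angular": [-0.01, 0, 0]},
    {"gripper": -1, "xyz": [0.1, 0.12, 1.2], "angular": [-0.01, 0, 0]},
    {"gripper": -1, "xyz": [0.1, 0.12, 1.2], "angular": [-0.01, 0, 0]}
  ]
}}

```text
clock: 10.65
position: [630.5, 25.7, 155.9]
ee_rot: [-0.511, 0.859, -0.019, 0.011]
contact_force: [-0.4, -0.5, -1.5]
gripper_width: 28.3
```

```bash
python3 sl.py 7
```

```text
10.65 [630.50958249  25.65650612 155.90455534] [-0.51097648  0.85929969 -0.0193979   0.01143706] [-0.41001096 -0.47398346 -1.50492509] 28.30644203518989
90 34 [-6.   5.4] -0.33 -6.3 [630.3  26. ]
94 31 [-6.1  5.8] -0.15 -6.2 [630.5  26. ]
98 39 [-6.2  5.5] -0.32 -6.2 [630.4  26.1]
102 31 [-6.2  4.7] -0.78 -6.2 [630.   26.3]
106 40 [-6.2  5.1] -0.54 -6.1 [630.2  26.2]
110 36 [-5.6  4.8] -0.41 -6.2 [630.3  26.1]
114 32 [-4.5  4. ] -0.23 -6.0 [630.6  26.2]
164 208 [-15.6  14.2] -0.7 -13.0 [629.9  26. ]
170 243 [-15.4  13.5] -0.92 -13.1 [629.7  26. ]
176 236 [-15.3  11.8] -1.78 -13.1 [628.9  26.4]
hole None
```

Request:
{"op": "move_arm", "data": {
  "moves": [
    {"gripper": -1, "xyz": [0, 0.005, 0.1], "angular": [0, 0, 0]},
    {"gripper": -1, "xyz": [0, 0.01, 0.2], "angular": [0, 0, 0]},
    {"gripper": -1, "xyz": [0, 0.015, 0.3], "angular": [0, 0, 0]},
    {"gripper": -1, "xyz": [0, 0.018, 0.4], "angular": [0, 0, 0]},
    {"gripper": -1, "xyz": [0, 0.023, 0.5], "angular": [0, 0, 0]},
    {"gripper": -1, "xyz": [0, 0.027, 0.6], "angular": [0, 0, 0]},
    {"gripper": -1, "xyz": [0, 0.027, 0.6], "angular": [0, 0, 0]}
  ]
}}

```text
clock: 11.58
position: [630.4, 25.7, 149.8]
ee_rot: [-0.511, 0.859, -0.019, 0.011]
contact_force: [0.4, 1.0, -1.3]
gripper_width: 28.6
```

No resistance with the nose at about 77 mm, so it is in the hole. I go on gently.

Request:
{"op": "move_arm", "data": {
  "moves": [
    {"gripper": -1, "xyz": [0, 0.01, 0.2], "angular": [0, 0, 0]},
    {"gripper": -1, "xyz": [0, 0.018, 0.4], "angular": [0, 0, 0]},
    {"gripper": -1, "xyz": [0, 0.027, 0.6], "angular": [0, 0, 0]},
    {"gripper": -1, "xyz": [0, 0.036, 0.8], "angular": [0, 0, 0]},
    {"gripper": -1, "xyz": [0, 0.036, 0.8], "angular": [0, 0, 0]}
  ]
}}

```text
clock: 12.2
position: [630.3, 25.6, 141.7]
ee_rot: [-0.511, 0.859, -0.019, 0.011]
contact_force: [-0.5, -0.4, -1.0]
gripper_width: 28.2
```

```bash
python3 sl.py 8
```

```text
12.2 [630.29773828  25.62188887 141.67396893] [-0.51092394  0.85933633 -0.01926632  0.01125168] [-0.48185534 -0.35281458 -1.04219961] 28.186369191280605
90 33 [-6.3  5.2] -0.53 -6.2 [630.   26.2]
94 39 [-5.6  5. ] -0.34 -6.3 [630.1  26. ]
98 36 [-5.6  4.1] -0.78 -6.3 [629.7  26.2]
102 18 [-3.5  2.8] -0.33 -6.4 [630.   25.9]
130 69 [-12.1  13.2] 0.56 -16.4 [626.1  16.7]
134 376 [-10.4  13.5] 1.52 -16.3 [626.9  16.3]
164 278 [-20.4  13.3] -3.57 -13.1 [627.1  27.2]
170 878 [-20.6  21.1] 0.26 -13.0 [630.5  25.5]
176 1256 [-20.1  21.4] 0.68 -12.7 [631.   25.6]
hole None
```

Request:
{"op": "move_arm", "data": {
  "moves": [
    {"gripper": -1, "xyz": [-0.01, -0.01, 0.2], "angular": [0, 0, 0]},
    {"gripper": -1, "xyz": [-0.01, -0.002, 0.4], "angular": [0, 0, 0]},
    {"gripper": -1, "xyz": [-0.01, 0.007, 0.6], "angular": [0, 0, 0]},
    {"gripper": -1, "xyz": [-0.01, 0.016, 0.8], "angular": [0, 0, 0]},
    {"gripper": -1, "xyz": [-0.01, 0.025, 1.0], "angular": [0, 0, 0]},
    {"gripper": -1, "xyz": [-0.01, 0.034, 1.2], "angular": [0, 0, 0]},
    {"gripper": -1, "xyz": [-0.01, 0.034, 1.2], "angular": [0, 0, 0]}
  ]
}}

```text
clock: 13.12
position: [630.5, 25.6, 129.7]
ee_rot: [-0.511, 0.859, -0.019, 0.011]
contact_force: [-0.6, 0.5, -1.6]
gripper_width: 28.4
```

Request:
{"op": "move_arm", "data": {
  "moves": [
    {"gripper": -1, "xyz": [0, 0.005, 0.1], "angular": [0, 0, 0]},
    {"gripper": -1, "xyz": [0, 0.01, 0.2], "angular": [0, 0, 0]},
    {"gripper": -1, "xyz": [0, 0.015, 0.3], "angular": [0, 0, 0]},
    {"gripper": -1, "xyz": [0, 0.018, 0.4], "angular": [0, 0, 0]},
    {"gripper": -1, "xyz": [0, 0.023, 0.5], "angular": [0, 0, 0]},
    {"gripper": -1, "xyz": [0, 0.027, 0.6], "angular": [0, 0, 0]},
    {"gripper": -1, "xyz": [0, 0.036, 0.8], "angular": [0, 0, 0]},
    {"gripper": -1, "xyz": [0, 0.036, 0.8], "angular": [0, 0, 0]}
  ]
}}

```text
clock: 14.12
position: [630.5, 25.6, 121.6]
ee_rot: [-0.511, 0.859, -0.019, 0.011]
contact_force: [0.7, -0.4, -2.4]
gripper_width: 28.4
```

Request:
{"op": "move_arm", "data": {
  "moves": [
    {"gripper": -1, "xyz": [0, 0.01, 0.2], "angular": [0, 0, 0]},
    {"gripper": -1, "xyz": [0, 0.018, 0.4], "angular": [0, 0, 0]},
    {"gripper": -1, "xyz": [0, 0.027, 0.6], "angular": [0, 0, 0]},
    {"gripper": -1, "xyz": [0, 0.036, 0.8], "angular": [0, 0, 0]},
    {"gripper": -1, "xyz": [0, 0.045, 1.0], "angular": [0, 0, 0]},
    {"gripper": -1, "xyz": [0, 0.054, 1.2], "angular": [0, 0, 0]},
    {"gripper": -1, "xyz": [0, 0.063, 1.4], "angular": [0, 0, 0]},
    {"gripper": -1, "xyz": [0, 0.072, 1.6], "angular": [0, 0, 0]},
    {"gripper": -1, "xyz": [0, 0.072, 1.6], "angular": [0, 0, 0]}
  ]
}}

```text
clock: 15.25
position: [630.5, 25.6, 105.7]
ee_rot: [-0.511, 0.859, -0.019, 0.011]
contact_force: [1.3, -0.8, -0.9]
gripper_width: 28.3
```

Request:
{"op": "move_arm", "data": {
  "moves": [
    {"gripper": -1, "xyz": [0, 0.01, 0.2], "angular": [0, 0, 0]},
    {"gripper": -1, "xyz": [0, 0.018, 0.4], "angular": [0, 0, 0]},
    {"gripper": -1, "xyz": [0, 0.027, 0.6], "angular": [0, 0, 0]},
    {"gripper": -1, "xyz": [0, 0.036, 0.8], "angular": [0, 0, 0]},
    {"gripper": -1, "xyz": [0, 0.045, 1.0], "angular": [0, 0, 0]},
    {"gripper": -1, "xyz": [0, 0.05, 1.1], "angular": [0, 0, 0]},
    {"gripper": -1, "xyz": [0, 0.05, 1.1], "angular": [0, 0, 0]}
  ]
}}

```text
clock: 16.12
position: [630.6, 25.7, 94.8]
ee_rot: [-0.511, 0.859, -0.019, 0.011]
contact_force: [-0.1, 0.4, -1.6]
gripper_width: 28.1
```

Still free. Now I feel for the seat in 1 mm steps.

Request:
{"op": "move_arm", "data": {
  "moves": [
    {"gripper": -1, "xyz": [0, 0.005, 0.1], "angular": [0, 0, 0]},
    {"gripper": -1, "xyz": [0, 0.01, 0.2], "angular": [0, 0, 0]},
    {"gripper": -1, "xyz": [0, 0.013, 0.3], "angular": [0, 0, 0]},
    {"gripper": -1, "xyz": [0, 0.013, 0.3], "angular": [0, 0, 0]}
  ]
}}

```text
clock: 16.62
position: [630.6, 25.6, 91.8]
ee_rot: [-0.511, 0.859, -0.019, 0.011]
contact_force: [1.2, -0.1, -1.7]
gripper_width: 28.2
```

Request:
{"op": "move_arm", "data": {
  "moves": [
    {"gripper": -1, "xyz": [0, 0.005, 0.1], "angular": [0, 0, 0]},
    {"gripper": -1, "xyz": [0, 0.005, 0.1], "angular": [0, 0, 0]}
  ]
}}

```text
clock: 16.88
position: [630.8, 25.7, 91.2]
ee_rot: [-0.511, 0.859, -0.019, 0.012]
contact_force: [-0.5, 0.5, 0.3]
gripper_width: 28.2
```

Request:
{"op": "move_arm", "data": {
  "moves": [
    {"gripper": -1, "xyz": [0, 0.005, 0.1], "angular": [0, 0, 0]},
    {"gripper": -1, "xyz": [0, 0.005, 0.1], "angular": [0, 0, 0]}
  ]
}}

```text
clock: 17.12
position: [630.9, 25.7, 91.2]
ee_rot: [-0.511, 0.859, -0.02, 0.012]
contact_force: [-2.2, 0.0, 4.5]
gripper_width: 28.4
```

Contact at TCP 91.2, so the collar is at about 80.3, the seat height that depth gave. One light press to seat it flat, then I let go.

Request:
{"op": "move_arm", "data": {
  "moves": [
    {"gripper": -1, "xyz": [0, 0.005, 0.1], "angular": [0, 0, 0]},
    {"gripper": -1, "xyz": [0, 0.005, 0.1], "angular": [0, 0, 0]}
  ]
}}

```text
clock: 17.38
position: [631.0, 25.7, 91.2]
ee_rot: [-0.511, 0.859, -0.02, 0.012]
contact_force: [-2.1, 0.8, 8.6]
gripper_width: 28.4
```

Request:
{"op": "move_arm", "data": {
  "moves": [
    {"gripper": -0.1, "xyz": [0, 0, 0], "angular": [0, 0, 0]},
    {"gripper": 0.4, "xyz": [0, 0, 0], "angular": [0, 0, 0]},
    {"gripper": 0.8, "xyz": [0, 0, 0], "angular": [0, 0, 0]},
    {"gripper": 0.8, "xyz": [0, 0, 0], "angular": [0, 0, 0]},
    {"gripper": 0.8, "xyz": [0, 0, 0], "angular": [0, 0, 0]}
  ]
}}

```text
clock: 18.0
position: [630.6, 25.6, 88.7]
ee_rot: [-0.511, 0.859, -0.019, 0.011]
contact_force: [0.4, 0.3, 0.9]
gripper_width: 77.0
```

Run:
```python
from h import *
s=arm.read_state(); print(s["clock"],s["position"],s["contact_force"],s["gripper_width"])
c=cal("wrist"); I,D=arm.get_image("wrist"); X=cloud("w",D,c); z=X[...,2]; p=np.array(s["position"])
near=np.hypot(X[...,0]-630.4,X[...,1]-25.9)<28
for lo,hi in [(120,132),(83,90)]:
    f=near&(z>lo)&(z<hi)
    if f.sum()>20: print(lo,f.sum(),np.median(z[f]).round(1),cv2.minAreaRect(X[f][:,:2].astype(np.float32)))
cv2.imwrite("pics/w8.png",I); np.savez("wrist9.npz",I=I,D=D,K=c[0],k1=c[1],R=c[2],t=c[3])
```

```text
18.0 [630.57877573  25.6310218   88.67072161] [0.40815468 0.25537566 0.89984412] 76.96098105200832
120 3888 124.4 ((631.9210815429688, 25.614229202270508), (27.601539611816406, 36.561805725097656), 60.64863204956055)
83 481 86.3 ((624.0035400390625, 14.808185577392578), (8.782718658447266, 31.04062271118164), 71.4842300415039)
```

The head is 36.6 mm long again, so the button is out; its top at 124.4 puts the collar at 80.4. I retreat straight up.

Request:
{"op": "move_arm", "data": {
  "moves": [
    {"gripper": 1, "xyz": [0, -0.09, -2], "angular": [0, 0, 0]},
    {"gripper": 1, "xyz": [0, -0.23, -5], "angular": [0, 0, 0]},
    {"gripper": 1, "xyz": [0, -0.4, -9], "angular": [0, 0, 0]},
    {"gripper": 1, "xyz": [0, -0.58, -13], "angular": [0, 0, 0]},
    {"gripper": 1, "xyz": [0, -0.58, -13], "angular": [0, 0, 0]},
    {"gripper": 1, "xyz": [0, -0.58, -13], "angular": [0, 0, 0]}
  ]
}}

```text
clock: 18.8
position: [630.0, 25.7, 218.4]
ee_rot: [-0.511, 0.859, -0.019, 0.011]
contact_force: [-0.6, 0.6, -1.2]
gripper_width: 85.4
```

Run:
```python
from h import *
s=arm.read_state(); print(s["clock"],s["position"],s["contact_force"],s["gripper_width"])
ims=[]
for n in ["scene","wrist"]:
    c=cal(n); I,D=arm.get_image(n); X=cloud(n,D,c); z=X[...,2]
    near=np.hypot(X[...,0]-630.4,X[...,1]-25.9)<28
    f=near&(z>118)&(z<132); print(n,f.sum(),np.median(z[f]).round(1),cv2.minAreaRect(X[f][:,:2].astype(np.float32)))
    u,v=map(int,proj(n,[630,26,90],c)); h=45 if n=="scene" else 100
    v0=max(0,v-h); u0=max(0,u-h); ims.append(cv2.resize(I[v0:v0+2*h,u0:u0+2*h],(400,400),interpolation=cv2.INTER_CUBIC))
cv2.imwrite("pics/w9.png",np.hstack(ims))
```

```text
18.8 [630.04848382  25.70291897 218.44637559] [-0.58361494  0.61269822 -1.19606164] 85.42358953040511
scene 126 122.4 ((635.5764770507812, 27.664112091064453), (25.24920654296875, 38.57423400878906), 62.121185302734375)
wrist 1381 124.1 ((632.1810302734375, 24.892513275146484), (26.114458084106445, 36.80966567993164), 60.435447692871094)
```

View pics/w9.png

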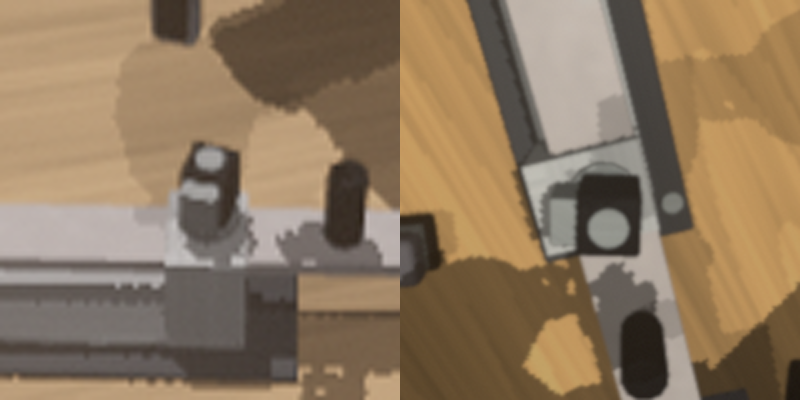

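The pin stands seated on the fork, with the button out (left crop at (205,195)) and the arm in line. I hand in.

```bash
python3 -c "
from bench import arm
print(arm.job_done())"
```

```text
the job is handed in; nothing more can be done
None
```

The job is done and handed in at about 19 s on the robot's clock, well inside the 67 s limit. I swung the pen-tray arm in by its knob, then took the pin from the block with its button squeezed. I lowered it through fork and arm until the collar touched, and let go.

**Last checks:**
- **Seat:** First contact came with the collar at about 80.3 mm. Depth from the wrist camera had put the fork's top at 80.6 mm.
- **Force:** No reading showed any real resistance on the way down. The light final press read 8.6 N, and the most I read in the whole run was about 12 N, while squeezing the pin in the block.
- **Lock:** With the jaws away, the head measures 36.8 mm, where 37 mm means the button is out. Its top at 124 mm puts the collar on the fork. I did not see the balls themselves or pull on the pin; the button being out is my evidence that they locked.
- **Surroundings:** Nothing I did came near the mug, stapler or tape roll, though I did not measure them again afterwards.

**What disagreed:**
- The pin sat tilted by about 0.055 rad in the jaws. I corrected that by tilting the tool before insertion.
- The coarser scene camera puts the seated head about 4 mm away from the wrist camera's reading, and 2 mm lower. I trusted the wrist camera, because the hole and the pin were both measured with it.

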